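# Set up the parts-inspection spot: lean the backdrop, set the lamp dial

### The arm

A 6-joint arm with a two-finger parallel gripper is mounted at the origin on the work surface. World frame = base frame: x ahead of the robot, y to its left, z up, the work surface at z = 0. Lengths are in m, angles in degrees, forces in N, time in s.
With the tool pointing down it reaches from about 0.35 to 0.875 m from the base axis. Payload 4.2 kg.
Tool frame: the origin (TCP) lies midway between the tips of the shut fingers; the grasp point (between the pads) lies 19 mm behind it; z points along the fingers, y is the line along which they close (so a half turn about z gives the same grasp; the last joint's range is limited). The gripper opens to 87 mm and grips with 3 to 60 N. Pads are 19 mm wide; open, the fingers measure 117 mm over their backs; the gripper's body (75 mm by 190 mm) begins 51 mm behind the grasp point.
Start: joints at [-61.387, 22.042, 0.453, 0, -68.411, -14.817], TCP at [0.149, -0.607, 0.223] pointing down, gripper open.
Joint ranges: [-179.83, 179.83], [-69.29, 118.12], [-61.27, 80.66], [-181.25, 117.63], [-171.15, -9.14], [-177.46, 177.46]. Speed limits (degrees/s): [159.86, 159.86, 180, 180, 180, 180].

### API

Orientations are given as a 3x3 rotation matrix whose columns are the frame's x, y, z axes.
In Python, from station import r gives the robot as it stands.
- The arm moves only by the shell command python3 steer.py, which reads ROWS from standard input. ROWS is a JSON list of rows, 1 to 8 of them, each written [opening, [dx, dy, dz], [rx, ry, rz]]: the opening from 0.0 (shut) to 1.0 (fully open), then dx, dy, dz in m, then a rotation vector rx, ry, rz in degrees; each row is the pose to reach, as a shift and turn from the pose commanded when the command began, along the tool's axes at that moment; what a row does not reach only later rows make up. A row lasts 1/10 s, in which the tool goes at most 0.05 m and 8.59 degrees, less where a joint would pass 70% of its speed; a pose out of reach is approached as far as the arm can. The fingers move at their own pace and stop on an object; the grip force is fixed at half the most. Time passes only in rows, so rows that do not move let the fingers close. It prints the time, the measured TCP pose, the force, the opening and the grip force at its end. Input that does not fit is refused with a message, and nothing moves.
- r.sense(): the state, without advancing time (a new reading comes with each control period).
- r.capture(name): name is "scene" or "top"; returns a dict with "pixels" (384x512x3 uint8, red, green, blue), "z_map" (384x512 float32, m along the optical axis (not along the pixel's ray), 0 where there is no reading), "K" (3x3 intrinsics, pixels), "world_from_camera" (4x4, takes a point from camera to world coordinates). Camera axes: x right, y up, looking along -z (the intrinsics and any distortion apply to the point x, -y, -z); pixel columns grow to the right and rows downward; lengths in m; the calibration is good to about 2 mm. A picture is of the moment at which its call begins.
- r.finish_job(): hands the job in; it is judged then, once.
The state is a dict: "time_s": time; "joints": joint angles; "joint_velocities": joint speeds; "effort": joint torques, N m; "tcp_pos": TCP position; "ee_rot": TCP orientation; "wrist_force": force on the tool from outside, world axes, zero at the start; "moment": the same for the moment, N m; "gripper_width": opening from 0.0 (shut) to 1.0 (fully open); "gripper_force": force on a finger pad.
Only numpy, scipy, OpenCV 4.12 (cv2) and the standard library are available. Lean on these libraries where they do the work, as an engineer would, in place of code of your own. Each camera call takes 0.05 s, during which the arm holds its last target. There are 200 camera calls.

### The job

Set up the inspection spot on the storeroom bench: take the white board out of the blue rack and lean it back against the grey steel backrest, standing on the table with its foot right up behind the yellow batten so that it cannot slide, square to the backrest and near its middle, and let it go. Then turn the lamp's dial clockwise, click by click, to position 3 (the three green dots). Leave the dark board in the rack and everything else on the bench where it is.

Things in the scene. Friction and masses are not known exactly. Their poses are not given: they have to be found in the camera images.
- board_white: White laminated board, 12 mm thick (its x), 140 mm wide (its y), 150 mm tall (its z), 0.2 to 0.45 kg, both faces alike. Origin: centre of its lower edge face. Starts standing upright, loose, in one of the two slots of the blue rack, its upper 115 mm free above the slot walls; take it by the top edge.
- board_top (a point): Middle of the white board's top edge, 150 mm above its origin along its z.
- board_grey: Dark grey board of the same size and origin, standing in the other slot of the rack, 80 mm away (centre to centre) along the rack's x. Stays there.
- rack: Fixed blue rack, 150 (x) x 170 (y) mm, floor 8 mm thick, two slots along its y at x = -40 and +40 mm, each 16 mm wide between walls whose tops are 43 mm above the table. Origin: centre of its underside; z up.
- backrest: Fixed grey steel wall, 240 mm long (y), 85 high, 6 thick, gussets behind. Origin: on the table, middle of the foot of its front face; +x points into the wall. The board stands on the -x side and leans to +x on the wall's top front edge. A fixed yellow batten, 18 mm wide, 14 high, runs along y, its wall-side face at x = -40 mm. Foot on the batten: lean about 19 degrees, board origin at x = -34 mm.
- lamp_box: Fixed grey control box of the lamp, 130 (x) x 110 (y) x 45 mm high. Origin: centre of its underside. The dial's axis is vertical, at x = -15 mm, y = 0. Marks on its top around the dial: a white bar at position 0, then one, two, three (green) and four dots, each 0.449 rad on; position 2 lies towards the box's +x.
- dial (a joint): The dial's angle in rad, growing clockwise from above. Five clicks (spring detents, about 0.08 N m to leave one, snapping into the nearest when let go) at 0, 0.449, 0.898, 1.347 and 1.796, positions 0 to 4, with stops at both ends. Starts in position 0, 1 or 2; position 3 is 1.347.
- dial_grip (a point): On the dial's axis, 70.5 mm above the table: the height to grip. Black dial: a disc 48 mm across, top 54.5 mm above the table, with a grip bar 44 mm long, 12 thick, up to 80.5 mm above the table. A red line marks the bar's pointing end, which points along the lamp box's +x turned anticlockwise (from above) by 0.898 rad minus the dial angle.
- spindle: Bystander: steel flanged spindle standing on its 48 mm flange, 90 mm tall; origin at its underside.
- collar: Bystander: brass ring, 52 mm across, 16 mm high; origin at its underside.
- screwdriver: Bystander: screwdriver lying, 200 mm long along its x; origin below its middle.
- wrench: Bystander: wrench lying, 180 mm long along its x; origin below its middle.
- jar: Bystander: jar with a red cap, 60 mm across, 85 mm tall; origin at its underside.
- yellow_bin: Bystander: small yellow parts bin, 120 x 100 x 65 mm; origin at its underside.
- blue_bin: Bystander: small blue parts bin, 140 x 100 x 70 mm; origin at its underside.

How it is judged (in metres and radians):
On the way, in this order (a step that is already met when the one before it is completed fails the run):
1. the white board leans released against the backrest, its foot behind the batten (x of board_white in the frame of backrest between -0.039 and -0.024 m and y of board_white in the frame of backrest between -0.055 and 0.055 m and z of board_white in the frame of backrest below 0.008 m and x of board_top in the frame of backrest above 0 m and angle between board_white's own z axis and vertical between 0.19 and 0.38 rad and angle between the y axis of board_white and the y axis of backrest, either way round below 0.12 rad and linear speed of board_white below 0.02 m/s and angular speed of board_white below 0.1 rad/s and contact force between the fingers and board_white below 0.05 N), for 0.3 s.
2. the dial stands in position 3 (value of joint dial between 1.247 and 1.447 rad), for 0.3 s.
At the end, for the whole second after the job is handed in: White board on the table between batten and wall, lower edge 24-39 mm from the wall, within 55 mm of its middle, raised under 8 mm, leaning to the wall 0.19-0.38 rad, top past the wall's face, square within 0.12 rad, free, at rest; dial at rest at 1.347 +-0.1 rad; dark board tilted under 0.2 rad (all of step 1 and all of step 2 and angle between board_grey's own z axis and vertical below 0.2 rad and velocity of joint dial between -0.1 and 0.1 rad/s); the robot touches nothing.
It fails at once if the dark board moved by more than 30 mm (distance of board_grey from where it was at the start of the episode above 0.03 m).
It fails at once if another thing on the bench (spindle, collar, tools, jar, bins) moved by more than 40 mm (distance of any of spindle, collar, screwdriver, wrench, jar, yellow_bin, blue_bin from where it was at the start of the episode above 0.04 m).
It also fails if it takes over 61 s, if anything falls off the work surface, if the arm or the gripper's body presses on something with over 40 N, if the wrist force passes 120 N, or if a joint passes its speed limit or range.

## Working session

There is one attempt and no reset: what is moved stays moved. The work goes in short steps, Python scripts to look and compute and a shell command to move; the robot and the scene stay as the last step left them, time stands still between calls to the robot, and variables do not carry over. Pictures are saved under pics/ and viewed, at most 10 in all, crops included, and the job is handed in when it is done.

```bash
ls; mkdir -p pics
python3 - <<'E'
from station import r
import cv2,numpy as np
for n in("scene","top"):
    c=r.capture(n); np.savez(f"{n}0.npz",**c); cv2.imwrite(f"pics/{n}0.png",c["pixels"][:,:,::-1])
    print(n,c["K"].tolist(),c["world_from_camera"].round(3).tolist(),[k for k in c])
s=r.sense();print(s["tcp_pos"],np.round(s["ee_rot"],3).tolist(),s["time_s"])
E
```

```text
pics
station.py
steer.py
scene [[423.19516083656026, 0.0, 259.74401750616437], [0.0, 423.19516083656026, 195.93692055605902], [0.0, 0.0, 1.0]] [[0.844, -0.319, 0.431, 1.078], [0.536, 0.497, -0.682, -0.909], [0.004, 0.807, 0.591, 0.902], [0.0, 0.0, 0.0, 1.0]] ['pixels', 'z_map', 'K', 'world_from_camera']
top [[357.63272250337803, 0.0, 250.63923635821763], [0.0, 357.63272250337803, 189.28831117356677], [0.0, 0.0, 1.0]] [[-0.0, 0.998, -0.071, 0.444], [-1.0, -0.002, -0.016, -0.041], [-0.017, 0.071, 0.997, 1.219], [0.0, 0.0, 0.0, 1.0]] ['pixels', 'z_map', 'K', 'world_from_camera']
[ 0.14890921 -0.60643446  0.22156957] [[-0.971, -0.238, -0.001], [-0.238, 0.971, 0.002], [0.0, 0.002, -1.0]] 0.1
```

View pics/scene0.png

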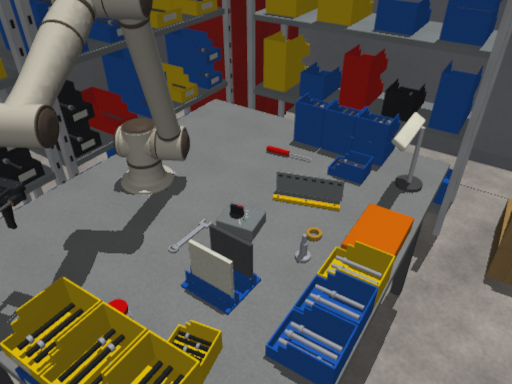

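View pics/top0.png

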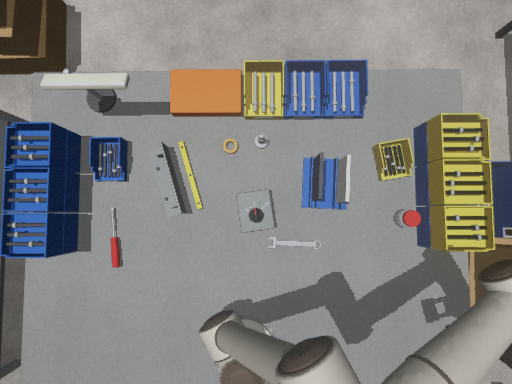

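The top view shows the white board at about (346,180) in the slot nearer the image's right, and the dark board at (318,176). The batten is at (190,175) with the wall to its left, and the lamp box is at (256,211) with its dial at (256,214). Next I'll measure each of these.

```bash
cat > h.py <<'E'
import numpy as np,cv2
def cloud(c):
    K=c["K"];z=c["z_map"];v,u=np.mgrid[:z.shape[0],:z.shape[1]]
    p=np.stack([(u-K[0,2])/K[0,0]*z,-(v-K[1,2])/K[1,1]*z,-z],-1)
    T=c["world_from_camera"];P=p@T[:3,:3].T+T[:3,3];P[z==0]=np.nan;return P
def rect(P,m):
    q=(P[m][:,:2]*1000).astype(np.float32)
    (cx,cy),(w,h),a=cv2.minAreaRect(q);return m.sum(),"c",np.round([cx,cy],1),"size",np.round([w,h],1),"ang",round(a,2),"zmed",np.round(np.median(P[m][:,2])*1000,1)
E
python3 - <<'E'
import numpy as np,cv2
from h import *
for n in("top","scene"):
    c=dict(np.load(n+"0.npz"));P=cloud(c);I=c["pixels"].astype(int);hsv=cv2.cvtColor(c["pixels"],cv2.COLOR_RGB2HSV).astype(int);H,S,V=np.moveaxis(hsv,-1,0)
    X,Y,Z=np.moveaxis(P,-1,0)
    near=lambda x0,x1,y0,y1:(X>x0)&(X<x1)&(Y>y0)&(Y<y1)
    if n=="top":
        print("P white",P[180,346],"bat",P[175,190],"dial",P[214,256],"table",P[250,170])
    R=near(.3,.65,-.45,-.12)
    for nm,m in dict(white=R&(Z>.13)&(S<60)&(V>150),whiteall=R&(Z>.06)&(S<60)&(V>150),grey=R&(Z>.145)&(V<110),rackwalls=R&(Z>.036)&(Z<.05)&(H>95)&(H<125)&(S>120),rack=R&(Z<.06)&(Z>.003)&(H>95)&(H<125)&(S>120),
      batten=near(.25,.7,.05,.35)&(H>20)&(H<35)&(S>120)&(Z<.03),wall=near(.25,.7,.05,.35)&(Z>.075)&(Z<.1),
      box=near(.2,.5,-.15,.1)&(Z>.038)&(Z<.05),boxall=near(.2,.5,-.15,.1)&(Z>.02)&(Z<.12),bar=near(.2,.5,-.15,.1)&(Z>.070)&(Z<.1),disc=near(.2,.5,-.15,.1)&(Z>.05)&(Z<.1),red=near(.2,.5,-.15,.1)&(Z>.05)&((H<8)|(H>172))&(S>130)&(V>90),green=near(.2,.5,-.15,.1)&(Z>.03)&(H>40)&(H<80)&(S>100)).items():
        if m.sum()>2: print(n,nm,*rect(P,m))
cs=[]
for n,(u0,u1,v0,v1) in dict(top=(225,285,180,240),scene=(200,280,190,250)).items():
    im=cv2.imread(f"pics/{n}0.png")[v0:v1,u0:u1]; cs.append(cv2.resize(im,(400,400),interpolation=cv2.INTER_CUBIC))
cv2.imwrite("pics/dial.png",np.hstack(cs))
E
```

```text
P white [ 0.54613982 -0.30726477  0.15669349] bat [0.57794097 0.18435702 0.01508095] dial [ 0.44562926 -0.03958957  0.07475561] table [ 0.32369311  0.25335566 -0.00462496]
top white 186 c [ 552.4 -311.8] size [ 12.8 138. ] ang 87.06 zmed 157.0
top whiteall 186 c [ 552.4 -311.8] size [ 12.8 138. ] ang 87.06 zmed 157.0
top grey 219 c [ 557.4 -266.3] size [ 81.2 138.7] ang 86.86 zmed 156.2
top rackwalls 179 c [ 549.4 -270.7] size [104.  165.7] ang 87.36 zmed 41.4
top rack 1123 c [ 550.3 -270. ] size [146.5 167.7] ang 87.56 zmed 8.0
top batten 290 c [580.2 184.7] size [234.9  15.6] ang 16.97 zmed 12.9
top wall 177 c [564.7 236. ] size [236.7   7.5] ang 16.57 zmed 83.8
top box 922 c [449.2 -37. ] size [114.2 109.5] ang 8.21 zmed 43.9
top boxall 1095 c [449.1 -37. ] size [114.2 109.7] ang 8.07 zmed 44.4
top bar 52 c [441.6 -38. ] size [42.3 11.7] ang 12.47 zmed 79.6
top disc 168 c [447.4 -51.4] size [47.7 75.1] ang 24.74 zmed 54.9
top red 5 c [453.6 -35.2] size [16.2  1.5] ang 14.0 zmed 80.2
scene white 192 c [ 552. -314.] size [ 15.4 140.4] ang 88.32 zmed 157.1
scene whiteall 192 c [ 552. -314.] size [ 15.4 140.4] ang 88.32 zmed 157.1
scene grey 391 c [ 557.8 -275.6] size [ 95.9 139.5] ang 85.92 zmed 153.7
scene rackwalls 196 c [ 550.8 -277. ] size [105.9 166.5] ang 87.37 zmed 40.8
scene rack 1389 c [ 550.9 -276.3] size [151.  170.7] ang 87.65 zmed 10.1
scene batten 463 c [581.  144.7] size [230.6 191.5] ang 1.59 zmed 10.8
scene wall 210 c [563.3 231.3] size [235.8  18.2] ang 15.84 zmed 81.3
scene box 569 c [449.6 -39.9] size [116.2 113.8] ang 8.04 zmed 44.3
scene boxall 849 c [449.8 -41.1] size [116.2 116.3] ang 8.04 zmed 44.6
scene bar 63 c [442.4 -42.8] size [43.6 13.9] ang 11.24 zmed 78.1
scene disc 168 c [460.2 -50.1] size [38.2 78.7] ang 78.42 zmed 62.7
scene red 10 c [452.9 -40.5] size [18.7  6.6] ang 5.2 zmed 80.2
```

View pics/dial.png

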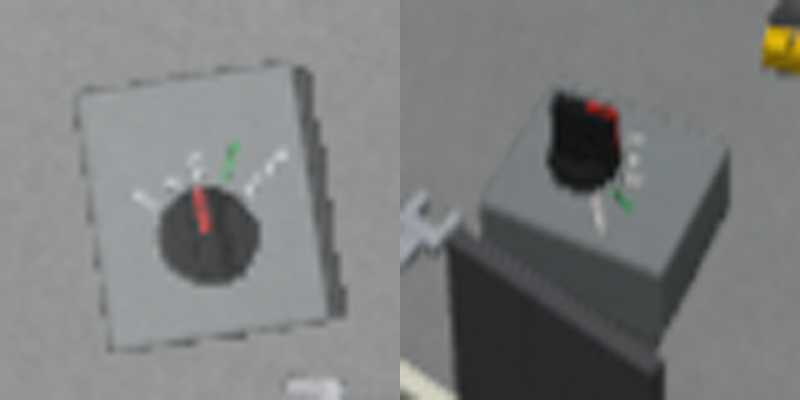

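The red line points along the box's +x, towards the two-dot mark, so the dial is in position 2 and has one click to go clockwise. Now the helper that works out the shift in tool axes.

```bash
cat >> h.py <<'E'
from scipy.spatial.transform import Rotation as Ro
def go(p,yaw,tilt=0):
    """tool-axes shift to TCP p; tool y horizontally at angle yaw(deg from world x), tool leaning so its back tips towards +y side by tilt"""
    from station import r
    s=r.sense();R0=np.array(s["ee_rot"]);a=np.radians(yaw)
    y=np.array([np.cos(a),np.sin(a),0]);z=np.array([0,0,-1.]);R=np.c_[np.cross(y,z),y,z]
    R=Ro.from_rotvec(np.radians(tilt)*np.cross([0,0,1],y)).as_matrix()@R
    print("d",(R0.T@(np.array(p)-s["tcp_pos"])).round(4),"rv",np.degrees(Ro.from_matrix(R0.T@R).as_rotvec()).round(2),"t",s["time_s"])
E
python3 -c "
from h import *
go([.552,-.313,.21],87.3)"
```

```text
d [-0.4614  0.1889  0.0119] rv [ 0.11 -0.02 16.48] t 0.1
```

```bash
echo '[[0.5,[-0.2,0.08,0],[0,0,8]],[0.5,[-0.2,0.08,0],[0,0,8]],[0.5,[-0.2,0.08,0],[0,0,8]],[0.5,[-0.2,0.08,0],[0,0,8]],[0.5,[-0.2,0.08,0],[0,0,8]],[0.5,[-0.2,0.08,0],[0,0,8]]]' | python3 steer.py && python3 -c "
from h import *
go([.552,-.313,.21],87.3)"
```

```text
time_s: 0.7
tcp_pos: [0.3259, -0.4801, 0.2223]
ee_rot: [[-0.994, -0.105, -0.0], [-0.105, 0.994, 0.001], [0.0, 0.001, -1.0]]
wrist_force: [-0.9, 0.0, -0.4]
gripper_width: 0.554
gripper_force: 0.0
d [-0.2423  0.1425  0.0123] rv [ 0.03 -0.02  8.72] t 0.7
```

```bash
echo '[[0.5,[-0.242,0.143,0.012],[0,0,8.7]],[0.5,[-0.242,0.143,0.012],[0,0,8.7]],[0.5,[-0.242,0.143,0.012],[0,0,8.7]],[0.5,[-0.242,0.143,0.012],[0,0,8.7]],[0.5,[-0.242,0.143,0.012],[0,0,8.7]],[0.5,[-0.242,0.143,0.012],[0,0,8.7]],[0.5,[-0.242,0.143,0.012],[0,0,8.7]],[0.5,[-0.242,0.143,0.012],[0,0,8.7]]]' | python3 steer.py && python3 -c "
from h import *
go([.552,-.313,.132],87.3)"
```

```text
time_s: 1.5
tcp_pos: [0.5501, -0.3154, 0.2097]
ee_rot: [[-0.999, 0.051, -0.002], [0.051, 0.999, 0.0], [0.002, 0.0, -1.0]]
wrist_force: [-0.8, -0.5, 0.3]
gripper_width: 0.5
gripper_force: 0.0
d [-0.002   0.0024  0.0777] rv [ 0.02 -0.1  -0.21] t 1.5
```

```bash
echo '[[0.5,[-0.001,0.001,0.03],[0,0,0]],[0.5,[-0.001,0.001,0.055],[0,0,0]],[0.5,[-0.001,0.001,0.078],[0,0,0]],[0.5,[-0.001,0.001,0.078],[0,0,0]],[0,[-0.001,0.001,0.078],[0,0,0]],[0,[-0.001,0.001,0.078],[0,0,0]],[0,[-0.001,0.001,0.078],[0,0,0]],[0,[-0.001,0.001,0.078],[0,0,0]]]' | python3 steer.py && echo '[[0,[0,0,0],[0,0,0]],[0,[0,0,0],[0,0,0]]]' | python3 steer.py
```

```text
time_s: 2.3
tcp_pos: [0.552, -0.3142, 0.1338]
ee_rot: [[-0.999, 0.051, 0.002], [0.051, 0.999, -0.001], [-0.002, -0.001, -1.0]]
wrist_force: [-0.6, 0.1, -0.3]
gripper_width: 0.224
gripper_force: 0.0
time_s: 2.5
tcp_pos: [0.5519, -0.3136, 0.1333]
ee_rot: [[-0.999, 0.051, 0.001], [0.051, 0.999, 0.0], [-0.001, 0.0, -1.0]]
wrist_force: [0.3, 1.4, 1.8]
gripper_width: 0.131
gripper_force: 30.0
```

```bash
echo '[[0,[0,0,-0.03],[0,0,0]],[0,[0,0,-0.07],[0,0,0]],[0,[0,0,-0.115],[0,0,0]],[0,[0,0,-0.16],[0,0,0]],[0,[0,0,-0.2],[0,0,0]],[0,[0,0,-0.2],[0,0,0]],[0,[0,0,-0.2],[0,0,0]]]' | python3 steer.py
python3 - <<'E'
from h import *
from station import r
s=r.sense();print(s["tcp_pos"],s["gripper_width"],s["gripper_force"])
# backrest frame again, both cameras (fresh nothing moved there)
for n in("top","scene"):
    c=dict(np.load(n+"0.npz"));P=cloud(c);H,S,V=np.moveaxis(cv2.cvtColor(c["pixels"],cv2.COLOR_RGB2HSV).astype(int),-1,0);X,Y,Z=np.moveaxis(P,-1,0)
    N=(X>.44)&(X<.72)&(Y>.1)&(Y<.3)
    m=N&(H>20)&(H<35)&(S>120)&(Z<.03)
    for nm,k in(("bat",m),("battop",m&(Z>.0115)),("wall",N&(Z>.08)&(Z<.1))):
        if k.sum()>2:print(n,nm,*rect(P,k))
E
```

```text
time_s: 3.2
tcp_pos: [0.5514, -0.3132, 0.3319]
ee_rot: [[-0.999, 0.051, -0.0], [0.051, 0.999, 0.002], [0.0, 0.002, -1.0]]
wrist_force: [-0.0, 0.4, -4.7]
gripper_width: 0.135
gripper_force: 30.0
[ 0.55139348 -0.31322502  0.33185855] 0.1352947796486456 29.96830041753128
top bat 290 c [580.2 184.7] size [234.9  15.6] ang 16.97 zmed 12.9
top battop 206 c [580.2 184.7] size [234.9  15.4] ang 16.91 zmed 13.9
top wall 152 c [564.7 236.1] size [236.7   7.2] ang 16.63 zmed 84.3
scene bat 440 c [575.5 192.7] size [238.1  47.8] ang 17.24 zmed 10.8
scene battop 192 c [579.  181.3] size [234.8  24. ] ang 17.83 zmed 13.6
scene wall 128 c [563.  232.5] size [235.8  15.6] ang 15.84 zmed 83.0
```

```bash
cat >> h.py <<'E'
O=np.array([.565,.2307,0]);YN=106.8;n=np.array([np.cos(np.radians(YN)),np.sin(np.radians(YN)),0])
def lean(foot,t,h):
    a=np.radians(t);p=O+foot*n+.1253*(np.sin(a)*n+np.array([0,0,np.cos(a)]))+[0,0,.006*np.sin(a)+h];print(p.round(4));go(p,YN,t)
E
python3 -c "
from h import *
lean(-.029,13,.2)"
```

```text
[0.5652 0.2299 0.3234]
d [0.0137 0.5431 0.0094] rv [ 12.97  -2.23 -19.62] t 3.2
```

```bash
echo '[[0,[0,0.02,0],[0,0,0]],[0,[0,0.06,0],[0,0,0]],[0,[0,0.11,0],[0,0,0]],[0,[0,0.16,0],[0,0,0]],[0,[0,0.21,0],[0,0,-7]],[0,[0,0.26,0],[0,0,-14]],[0,[0,0.31,0],[0,0,-19]],[0,[0,0.36,0],[0,0,-19.6]]]' | python3 steer.py && python3 -c "
from h import *
lean(-.029,13,.2)"
```

```text
time_s: 4.0
tcp_pos: [0.5682, 0.0476, 0.3292]
ee_rot: [[-0.957, -0.289, -0.006], [-0.289, 0.957, -0.001], [0.006, 0.001, -1.0]]
wrist_force: [1.8, -0.1, -3.1]
gripper_width: 0.134
gripper_force: 30.0
[0.5652 0.2299 0.3234]
d [-0.0499  0.1754  0.0056] rv [13.05 -0.35  0.04] t 4.0
```

```bash
echo '[[0,[-0.013,0.045,0.001],[3,0,0]],[0,[-0.025,0.09,0.003],[7,0,0]],[0,[-0.037,0.135,0.005],[11,0,0]],[0,[-0.046,0.165,0.006],[13,-0.2,0]],[0,[-0.05,0.176,0.006],[13,-0.3,0]],[0,[-0.05,0.176,0.006],[13,-0.3,0]],[0,[-0.05,0.176,0.006],[13,-0.3,0]],[0,[-0.05,0.176,0.006],[13,-0.3,0]]]' | python3 steer.py
python3 - <<'E'
from h import *
from station import r
lean(-.029,13,.05)
for nm in("top","scene"):
    c=r.capture(nm);P=cloud(c);H,S,V=np.moveaxis(cv2.cvtColor(c["pixels"],cv2.COLOR_RGB2HSV).astype(int),-1,0)
    cv2.imwrite(f"pics/{nm}1.png",c["pixels"][:,:,::-1])
    Q=(P-O);N=Q@n;L=Q@np.cross(n,[0,0,1])
    m=(abs(L)<.12)&(abs(N)<.12)&(P[...,2]>.17)&(P[...,2]<.29)&(S<60)&(V>150)
    q=np.c_[N[m],L[m],P[m][:,2]];print(nm,m.sum(),np.percentile(q,[2,50,98],axis=0).round(4).tolist())
    if m.sum()>30:
        u,s,v=np.linalg.svd(q-q.mean(0),full_matrices=False);print("normal",v[2].round(3),q.mean(0).round(4))
E
```

```text
time_s: 4.8
tcp_pos: [0.5671, 0.227, 0.3262]
ee_rot: [[-0.958, -0.278, 0.068], [-0.286, 0.934, -0.214], [-0.004, -0.225, -0.974]]
wrist_force: [0.1, -0.8, -3.0]
gripper_width: 0.137
gripper_force: 30.0
[0.5652 0.2299 0.1734]
d [0.0016 0.0376 0.1481] rv [-0.    0.18 -0.23] t 4.8Traceback (most recent call last):
  File "<stdin>", line 9, in <module>
    return _quantile_unchecked(
        a, q, axis, out, overwrite_input, method, keepdims, weights)
    return _ureduce(a,
                    func=_quantile_ureduce_func,
    ...<5 lines>...
                    overwrite_input=overwrite_input,
                    method=method)
    r = func(a, **kwargs)
    result = _quantile(arr,
                       quantiles=q,
    ...<2 lines>...
                       out=out,
                       weights=wgt)
    slices_having_nans = np.isnan(arr[-1, ...])
                                  ~~~^^^^^^^^^
IndexError: index -1 is out of bounds for axis 0 with size 0
```

```bash
echo '[[0,[0,0.012,0.048],[0,0,0]],[0,[0.001,0.024,0.096],[0,0,0]],[0,[0.002,0.034,0.135],[0,0,0]],[0,[0.002,0.038,0.148],[0,0.2,-0.2]],[0,[0.002,0.038,0.148],[0,0.2,-0.2]],[0,[0.002,0.038,0.148],[0,0.2,-0.2]]]' | python3 steer.py
python3 - <<'E'
from h import *
from station import r
lean(-.029,13,.002)
c=r.capture("scene");P=cloud(c);H,S,V=np.moveaxis(cv2.cvtColor(c["pixels"],cv2.COLOR_RGB2HSV).astype(int),-1,0)
cv2.imwrite("pics/scene1.png",cv2.resize(c["pixels"][120:260,210:400,::-1],None,fx=4,fy=4,interpolation=cv2.INTER_CUBIC))
Q=(P-O);N=Q@n;L=Q@np.cross(n,[0,0,1])
m=(abs(L)<.12)&(abs(N)<.12)&(P[...,2]>.03)&(P[...,2]<.19)&(S<60)&(V>165)
q=np.c_[N[m],L[m],P[m][:,2]];print(m.sum(),np.percentile(q,[2,50,98],axis=0).round(4).tolist())
u,s,v=np.linalg.svd(q-q.mean(0),full_matrices=False);print("normal",v[2].round(3),q.mean(0).round(4))
E
```

```text
time_s: 5.45
tcp_pos: [0.5667, 0.2323, 0.1764]
ee_rot: [[-0.957, -0.282, 0.07], [-0.29, 0.933, -0.213], [-0.005, -0.224, -0.975]]
wrist_force: [-0.1, -0.1, -3.5]
gripper_width: 0.135
gripper_force: 30.0
[0.5652 0.2299 0.1254]
d [0.0024 0.0097 0.05  ] rv [0.04 0.33 0.01] t 5.45Traceback (most recent call last):
  File "<stdin>", line 8, in <module>
    return _quantile_unchecked(
        a, q, axis, out, overwrite_input, method, keepdims, weights)
    return _ureduce(a,
                    func=_quantile_ureduce_func,
    ...<5 lines>...
                    overwrite_input=overwrite_input,
                    method=method)
    r = func(a, **kwargs)
    result = _quantile(arr,
                       quantiles=q,
    ...<2 lines>...
                       out=out,
                       weights=wgt)
    slices_having_nans = np.isnan(arr[-1, ...])
                                  ~~~^^^^^^^^^
IndexError: index -1 is out of bounds for axis 0 with size 0
```

View pics/scene1.png

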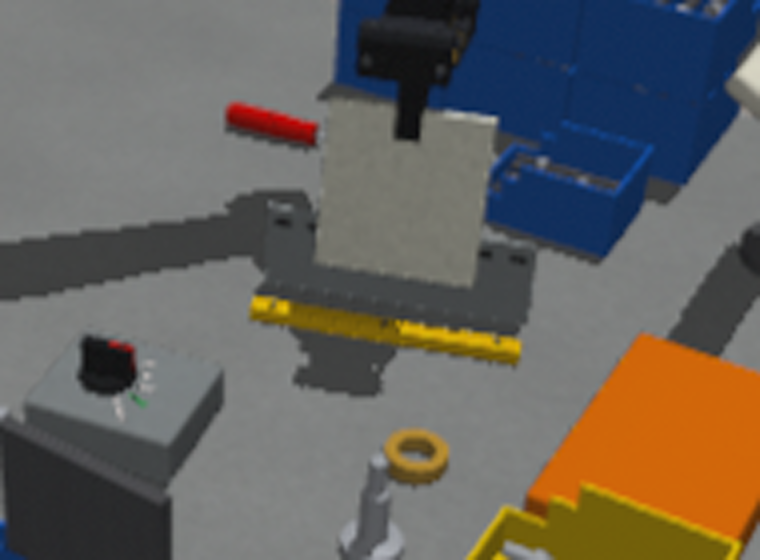

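The board hangs in the crop above the gap between batten and wall, about in the middle and square. I'll measure its plane in the same view, against the batten and the wall seen there.

```bash
cat >> h.py <<'E'
def look(zmin,zmax):
    from station import r
    c=r.capture("scene");P=cloud(c);H,S,V=np.moveaxis(cv2.cvtColor(c["pixels"],cv2.COLOR_RGB2HSV).astype(int),-1,0)
    N=(P-O)@n;L=(P-O)@np.cross(n,[0,0,1]);Z=P[...,2]
    m=((abs(L)<.085)&(abs(N)<.1)&(Z>zmin)&(Z<zmax)&(V>110)&(S<70)).astype(np.uint8)
    m=cv2.erode(m,np.ones((3,3)))>0
    q=np.c_[N[m],L[m],Z[m]];print("board px",m.sum())
    if m.sum()>20:
        A=np.c_[q[:,1:],np.ones(len(q))];k=np.linalg.lstsq(A,q[:,0],rcond=None)[0]
        print("front face: yaw off deg",np.degrees(np.arctan(k[0])).round(2),"tilt deg",np.degrees(np.arctan(k[1])).round(2),"N at z=0",k[2].round(4),"L,z ranges",np.percentile(q[:,1:],[1,99],axis=0).round(4).tolist())
    b=(H>20)&(H<35)&(S>120)&(Z>.0115)&(Z<.03)&(abs(L)<.11)&(abs(N+.05)<.03);print("batten N",np.percentile(N[b],[5,95]).round(4))
    w=(Z>.03)&(Z<.08)&(abs(L)>.085)&(abs(L)<.115)&(abs(N)<.02);print("wall face N",np.median(N[w]).round(4),w.sum())
E
python3 -c "
from h import *
look(.06,.2)"
```

```text
board px 1255
front face: yaw off deg 0.0 tilt deg 12.67 N at z=0 -0.0451 L,z ranges [[-0.0635, 0.0652], [0.0654, 0.1948]]
batten N [-0.06  -0.042]
wall face N 0.0007 195
```

```bash
echo '[[0,[0,0.004,0.02],[0,0,0]],[0,[0,0.007,0.037],[0,0,0]],[0,[0,0.009,0.047],[0,0,0]],[0,[0,0.0097,0.05],[0,0,0]],[0,[0,0.0097,0.05],[0,0,0]]]' | python3 steer.py && echo '[[0,[0,0.0002,0.001],[0,0,0]],[0,[0,0.0004,0.002],[0,0,0]],[0,[0,0.0004,0.002],[0,0,0]]]' | python3 steer.py && python3 -c "
from h import *
lean(-.029,13,0)
look(.1,.16)"
```

```text
time_s: 6.05
tcp_pos: [0.5662, 0.2306, 0.1241]
ee_rot: [[-0.957, -0.283, 0.068], [-0.291, 0.933, -0.214], [-0.003, -0.225, -0.974]]
wrist_force: [0.2, 0.4, -3.3]
gripper_width: 0.139
gripper_force: 30.0
time_s: 6.35
tcp_pos: [0.5665, 0.2309, 0.1233]
ee_rot: [[-0.957, -0.283, 0.07], [-0.291, 0.933, -0.214], [-0.005, -0.225, -0.974]]
wrist_force: [-2.2, 1.5, 5.5]
gripper_width: 0.141
gripper_force: 30.0
[0.5652 0.2299 0.1234]
d [ 0.0015 -0.0006  0.    ] rv [0.02 0.29 0.07] t 6.35
board px 325
front face: yaw off deg 0.02 tilt deg 10.75 N at z=0 -0.0301 L,z ranges [[-0.0653, 0.1034], [0.0636, 0.1464]]
batten N [-0.0606 -0.0425]
wall face N 0.0004 198
```

```bash
for i in 1; do echo '[[0,[0,-0.001,-0.0003],[0,0,0]],[0,[0,-0.0025,0],[0,0,0]],[0,[0,-0.004,0.0004],[0,0,0]],[0,[0,-0.004,0.0004],[0,0,0]]]' | python3 steer.py; done
```

```text
time_s: 6.8
tcp_pos: [0.568, 0.2279, 0.1235]
ee_rot: [[-0.957, -0.283, 0.071], [-0.291, 0.933, -0.211], [-0.006, -0.223, -0.975]]
wrist_force: [-3.7, 3.7, 7.2]
gripper_width: 0.134
gripper_force: 30.1
```

```bash
echo '[[0,[0,-0.001,0.0002],[0,0,0]],[0,[0,-0.002,0.0005],[0,0,0]],[0,[0,-0.002,0.0005],[0,0,0]]]' | python3 steer.py && python3 -c "
from h import *
lean(-.034,13,0)
lean(-.034,18,0.0003)"
```

```text
time_s: 7.1
tcp_pos: [0.5689, 0.226, 0.1234]
ee_rot: [[-0.956, -0.283, 0.071], [-0.292, 0.933, -0.211], [-0.007, -0.223, -0.975]]
wrist_force: [-1.0, 2.8, 6.5]
gripper_width: 0.133
gripper_force: 30.0
[0.5667 0.2251 0.1234]
d [ 0.0024 -0.0002  0.    ] rv [0.11 0.42 0.07] t 7.1
[0.5636 0.2352 0.1213]
d [ 0.0024  0.0106 -0.0003] rv [5.11 0.42 0.05] t 7.1
```

```bash
echo '[[0,[0,0.0035,-0.0003],[1.7,0,0]],[0,[0,0.007,-0.0003],[3.4,0,0]],[0,[0,0.0106,-0.0003],[5,0,0]],[0,[0,0.0106,-0.0003],[5,0,0]]]' | python3 steer.py && python3 -c "
from h import *
lean(-.034,19,0)
look(.1,.16)"
```

```text
time_s: 7.5
tcp_pos: [0.5657, 0.2366, 0.121]
ee_rot: [[-0.956, -0.277, 0.096], [-0.293, 0.91, -0.294], [-0.006, -0.309, -0.951]]
wrist_force: [-1.0, 3.1, 6.0]
gripper_width: 0.137
gripper_force: 30.0
[0.563  0.2372 0.1204]
d [0.0024 0.0015 0.0001] rv [1.02 0.4  0.15] t 7.5
board px 320
front face: yaw off deg -0.17 tilt deg 15.77 N at z=0 -0.0353 L,z ranges [[-0.0643, 0.1025], [0.0655, 0.1433]]
batten N [-0.0613 -0.043 ]
wall face N 0.0002 194
```

```bash
echo '[[0,[0,-0.001,0.0002],[0,0,0]],[0,[0,-0.002,0.0004],[0,0,0]],[0,[0,-0.002,0.0004],[0,0,0]]]' | python3 steer.py && echo '[[0,[0,0.001,-0.0002],[0.5,0,0]],[0,[0,0.002,-0.0004],[1,0,0]],[0,[0,0.002,-0.0004],[1,0,0]]]' | python3 steer.py
```

```text
time_s: 7.85
tcp_pos: [0.5664, 0.2349, 0.1214]
ee_rot: [[-0.956, -0.276, 0.096], [-0.292, 0.911, -0.29], [-0.007, -0.305, -0.952]]
wrist_force: [-3.6, 4.2, 7.6]
gripper_width: 0.138
gripper_force: 30.2
time_s: 8.15
tcp_pos: [0.5658, 0.237, 0.1207]
ee_rot: [[-0.956, -0.275, 0.101], [-0.292, 0.906, -0.306], [-0.007, -0.322, -0.947]]
wrist_force: [-1.6, 5.0, 4.2]
gripper_width: 0.136
gripper_force: 30.1
```

```bash
echo '[[0.25,[0,0,0],[0,0,0]],[0.3,[0,0,0],[0,0,0]],[0.4,[0,0,0],[0,0,0]],[0.4,[0,0,0],[0,0,0]],[0.4,[0,0,0],[0,0,0]],[0.4,[0,0,0],[0,0,0]]]' | python3 steer.py && python3 -c "
from h import *
look(.1,.16)"
```

```text
time_s: 8.75
tcp_pos: [0.5642, 0.2339, 0.1191]
ee_rot: [[-0.957, -0.274, 0.095], [-0.29, 0.905, -0.312], [-0.001, -0.326, -0.945]]
wrist_force: [-0.3, 0.9, -0.7]
gripper_width: 0.392
gripper_force: 0.0
board px 311
front face: yaw off deg -0.66 tilt deg 15.61 N at z=0 -0.0329 L,z ranges [[-0.0646, 0.1041], [0.066, 0.1428]]
batten N [-0.061  -0.0433]
wall face N 0.0006 195
```

Released. Retracting along the fingers, then checking the lean.

```bash
echo '[[0.4,[0,0,-0.02],[0,0,0]],[0.4,[0,0,-0.05],[0,0,0]],[0.4,[0,0,-0.09],[0,0,0]],[0.4,[0,0,-0.13],[0,0,0]],[0.4,[0,0,-0.15],[0,0,0]],[0.4,[0,0,-0.15],[0,0,0]]]' | python3 steer.py
python3 - <<'E'
from h import *
from station import r
look(.03,.135)
c=r.capture("scene");cv2.imwrite("pics/scene2.png",cv2.resize(c["pixels"][120:260,210:400,::-1],None,fx=4,fy=4,interpolation=cv2.INTER_CUBIC))
go([.443,-.041,.2],98)
c=r.capture("top");P=cloud(c);Z=P[...,2]
m=(abs(P[...,0]-.443)<.04)&(abs(P[...,1]+.04)<.04)&(Z>.07);print(*(rect(P,m) if m.sum()>3 else "-"))
E
```

```text
time_s: 9.4
tcp_pos: [0.5509, 0.2827, 0.2647]
ee_rot: [[-0.956, -0.274, 0.101], [-0.292, 0.906, -0.306], [-0.008, -0.322, -0.947]]
wrist_force: [-0.9, 1.3, -0.4]
gripper_width: 0.396
gripper_force: 0.0
board px 1038
front face: yaw off deg -0.24 tilt deg 18.61 N at z=0 -0.0402 L,z ranges [[-0.063, 0.0349], [0.0656, 0.1304]]
batten N [-0.0606 -0.0428]
wall face N 0.0008 204
d [ 0.1954 -0.2423  0.1473] rv [-18.94   1.49   8.79] t 9.5
52 c [441.6 -38. ] size [42.3 11.7] ang 12.45 zmed 79.2
```

View pics/scene2.png

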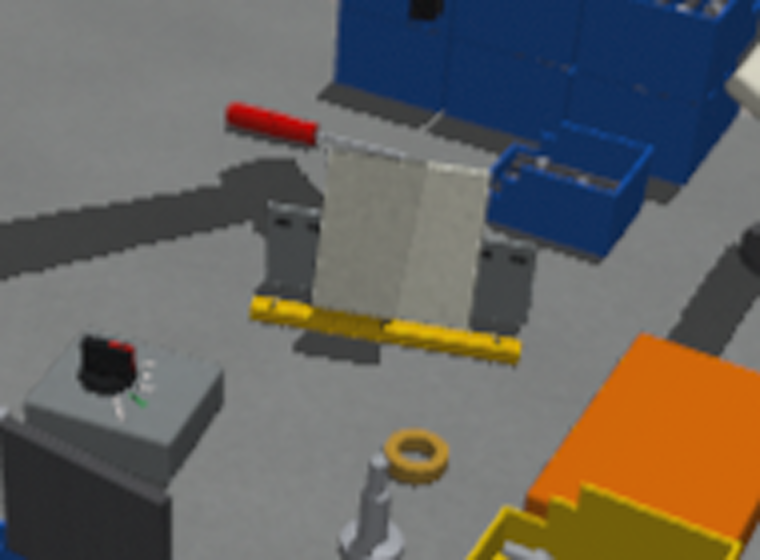

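The board now leans in the crop with its foot against the batten. I measured an 18.6° tilt, 0.2° off square, and it spans x 315–490 near the middle. Now the dial.

```bash
python3 - <<'E'
from h import *
for nm in("top","scene"):
    c=dict(np.load(nm+"0.npz"));P=cloud(c);Z=P[...,2]
    m=(abs(P[...,0]-.455)<.09)&(abs(P[...,1]+.04)<.085)&(Z>.041)&(Z<.049);print(nm,*rect(P,m))
go([.442,-.04,.25],98)
E
echo '[[0.4,[0.02,-0.03,0],[0,0,0]],[0.4,[0.05,-0.06,0.01],[-4,0,2]],[0.4,[0.08,-0.1,0.03],[-9,0,4]],[0.4,[0.11,-0.14,0.04],[-14,1,6]],[0.4,[0.14,-0.18,0.06],[-18,1,8]],[0.4,[0.17,-0.21,0.08],[-18.9,1.5,8.8]],[0.4,[0.19,-0.24,0.1],[-18.9,1.5,8.8]],[0.4,[0.19,-0.24,0.1],[-18.9,1.5,8.8]]]' | python3 steer.py && python3 -c "
from h import *
go([.442,-.04,.1],98)"
```

```text
top 997 c [457.1 -35.6] size [129.  109.1] ang 8.12 zmed 44.2
scene 672 c [456.5 -39.2] size [130.  112.8] ang 8.04 zmed 44.3
d [ 0.1956 -0.2571  0.0993] rv [-19.01   1.4    8.79] t 9.55
time_s: 10.35
tcp_pos: [0.4395, -0.0271, 0.2419]
ee_rot: [[-0.991, -0.132, -0.006], [-0.132, 0.991, -0.002], [0.006, -0.001, -1.0]]
wrist_force: [-0.4, -0.5, 0.3]
gripper_width: 0.4
gripper_force: 0.0
d [-0.0016 -0.0129  0.1419] rv [-0.08 -0.34 -0.42] t 10.35
```

```bash
echo '[[0.4,[-0.001,-0.012,0.04],[0,0,0]],[0.4,[-0.001,-0.012,0.09],[0,0,0]],[0.4,[-0.001,-0.012,0.13],[0,0,0]],[0.4,[-0.001,-0.012,0.142],[0,-0.3,-0.4]],[0.4,[-0.001,-0.012,0.142],[0,-0.3,-0.4]],[0.4,[-0.001,-0.012,0.142],[0,-0.3,-0.4]]]' | python3 steer.py && python3 -c "
from h import *
go([.442,-.0395,.059],98.1)"
```

```text
time_s: 10.95
tcp_pos: [0.4464, -0.0344, 0.1023]
ee_rot: [[-0.989, -0.146, 0.005], [-0.146, 0.989, -0.001], [-0.005, -0.001, -1.0]]
wrist_force: [0.9, -0.3, 0.2]
gripper_width: 0.402
gripper_force: 0.0
d [ 0.0053 -0.0043  0.0433] rv [-0.08  0.28  0.31] t 10.95
```

```bash
echo '[[0.4,[0,0,0],[0,0,0]],[0.4,[0,0,0],[0,0,0]],[0.4,[0,0,0],[0,0,0]]]' | python3 steer.py && python3 -c "
from h import *
go([.442,-.0395,.059],98.1)"
```

```text
time_s: 11.25
tcp_pos: [0.4468, -0.0342, 0.1033]
ee_rot: [[-0.989, -0.146, 0.008], [-0.146, 0.989, 0.0], [-0.008, -0.001, -1.0]]
wrist_force: [0.0, 0.2, -0.1]
gripper_width: 0.399
gripper_force: 0.0
d [ 0.0058 -0.0045  0.0443] rv [-0.04  0.45  0.3 ] t 11.25
```

```bash
echo '[[0.4,[0.006,-0.0045,0.0],[0,0.4,0]],[0.4,[0.006,-0.0045,0.02],[0,0.4,0]],[0.4,[0.006,-0.0045,0.035],[0,0.4,0]],[0.4,[0.006,-0.0045,0.043],[0,0.4,0]],[0.4,[0.006,-0.0045,0.043],[0,0.4,0]],[0.4,[0.006,-0.0045,0.043],[0,0.4,0]]]' | python3 steer.py && python3 -c "
from h import *
go([.442,-.0395,.059],98.1)"
```

```text
time_s: 11.85
tcp_pos: [0.4415, -0.0398, 0.0598]
ee_rot: [[-0.989, -0.146, -0.001], [-0.146, 0.989, -0.001], [0.001, -0.001, -1.0]]
wrist_force: [0.3, 0.1, 1.2]
gripper_width: 0.398
gripper_force: 0.0
d [-0.0005  0.0002  0.0008] rv [-0.06 -0.04  0.31] t 11.85
```

Centred. Closing on the bar.

```bash
echo '[[0,[0,0,0],[0,0,0]],[0,[0,0,0],[0,0,0]],[0,[0,0,0],[0,0,0]],[0,[0,0,0],[0,0,0]],[0,[0,0,0],[0,0,0]],[0,[0,0,0],[0,0,0]]]' | python3 steer.py && python3 -c "
from h import *
from station import r
s=r.sense();print(s['joints'],s['moment'])
go(s['tcp_pos'],72.4)"
```

```text
time_s: 12.45
tcp_pos: [0.4418, -0.039, 0.0598]
ee_rot: [[-0.989, -0.146, 0.001], [-0.146, 0.989, -0.0], [-0.001, -0.0, -1.0]]
wrist_force: [-1.2, 5.5, 2.5]
gripper_width: 0.136
gripper_force: 30.0
[ 1.60825060e+01  1.63525875e+01 -3.65412915e+01  1.82581063e-02
 -3.70718641e+01 -9.76978265e+01] [1.53305267 0.30623958 0.02645706]
d [0. 0. 0.] rv [ 0.    0.04 26.  ] t 12.45
```

```bash
echo '[[0,[0,0.0005,0],[0,0,5]],[0,[0,0.0005,0],[0,0,10]],[0,[0,0.0005,0],[0,0,15]],[0,[0,0.0005,0],[0,0,20]],[0,[0,0.0005,0],[0,0,25]],[0,[0,0.0005,0],[0,0,27]],[0,[0,0.0005,0],[0,0,27]],[0,[0,0.0005,0],[0,0,27]]]' | python3 steer.py && python3 -c "
from station import r
import numpy as np
s=r.sense();print(s['moment'],s['ee_rot'][:,1])"
```

```text
time_s: 13.25
tcp_pos: [0.4419, -0.0385, 0.0598]
ee_rot: [[-0.948, 0.318, 0.001], [0.318, 0.948, -0.0], [-0.001, 0.0, -1.0]]
wrist_force: [-1.3, 5.2, 1.6]
gripper_width: 0.138
gripper_force: 30.0
[1.50638724 0.20843271 0.12266328] [3.18339152e-01 9.47976889e-01 4.44341562e-05]
```

```bash
echo '[[0.4,[0,0,0],[0,0,0]],[0.4,[0,0,0],[0,0,0]],[0.4,[0,0,0],[0,0,0]],[0.4,[0,0,0],[0,0,0]],[0.4,[0,0,-0.03],[0,0,0]],[0.4,[0,0,-0.07],[0,0,0]],[0.4,[0,0,-0.11],[0,0,0]],[0.4,[0,0,-0.14],[0,0,0]]]' | python3 steer.py && echo '[[0.4,[0,-0.04,-0.04],[0,0,0]],[0.4,[0.03,-0.08,-0.07],[0,0,0]],[0.4,[0.03,-0.12,-0.09],[0,0,0]],[0.4,[0.03,-0.16,-0.09],[0,0,0]],[0.4,[0.03,-0.16,-0.09],[0,0,0]]]' | python3 steer.py
python3 - <<'E'
from h import *
from station import r
look(.03,.135)
c=r.capture("top");a=c["pixels"][90:260,150:370,::-1]
P=cloud(c);Z=P[...,2]
m=(abs(P[...,0]-.443)<.03)&(abs(P[...,1]+.04)<.03)&(Z>.07)&(Z<.09);print(*(rect(P,m) if m.sum()>3 else "-"))
b=r.capture("scene")["pixels"][120:300,170:400,::-1]
cv2.imwrite("pics/end.png",np.hstack([cv2.resize(a,(400,309),interpolation=cv2.INTER_CUBIC),cv2.resize(b,(395,309),interpolation=cv2.INTER_CUBIC)]))
E
```

```text
time_s: 14.05
tcp_pos: [0.4417, -0.0393, 0.2019]
ee_rot: [[-0.948, 0.319, 0.002], [0.319, 0.948, -0.001], [-0.002, -0.0, -1.0]]
wrist_force: [0.9, -0.4, -0.4]
gripper_width: 0.399
gripper_force: 0.0
time_s: 14.55
tcp_pos: [0.36, -0.1846, 0.291]
ee_rot: [[-0.945, 0.326, 0.001], [0.326, 0.945, -0.002], [-0.002, -0.001, -1.0]]
wrist_force: [-0.6, 0.9, -0.5]
gripper_width: 0.397
gripper_force: 0.0
board px 1005
front face: yaw off deg -0.2 tilt deg 18.4 N at z=0 -0.0398 L,z ranges [[-0.0636, 0.0359], [0.0658, 0.1287]]
batten N [-0.0603 -0.0414]
wall face N 0.0006 197
52 c [442.  -37.8] size [11.1 42.2] ang 71.43 zmed 79.0
```

View pics/end.png

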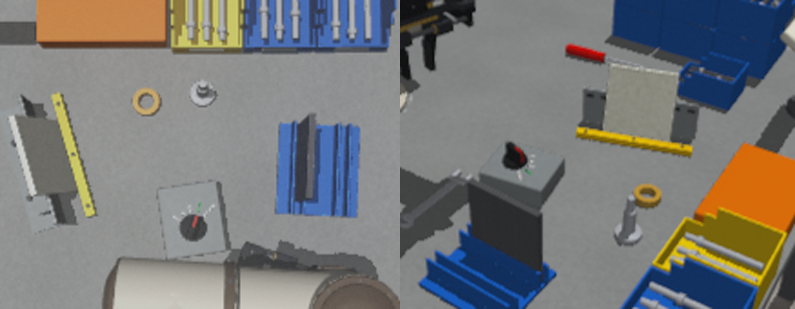

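The board leans against the wall behind the batten. The red line points at the green dots: the bar is at -18.6°, and position 3 is at -17.7°. The dark board stands in its slot and the bench is undisturbed.

```bash
python3 -c "
from station import r
print(r.finish_job())"
```

```text
the job is handed in; nothing more can be done
None
```

The job is handed in at about 14.6 s: the white board leans released against the backrest behind the batten (18.4°, 0.2° off square), the dial stands at position 3, and the last pictures show the dark board and the bench around it undisturbed; the hand-in returned no verdict.

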